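# Turn the sample tray right way up on its display rack

### The job

The red-framed sample tray lies face down on its sloping display rack: the window cover is underneath and the board that carries the sweets is on top. Turn cover and board over together, without letting them come apart, so that the red cover ends up on top with its window facing the customers, and leave the pair squarely on the same rack, lying flat on the slope against the ledge. Leave the green tray and all the other things on the counter where they are.

Things in the scene. Friction and masses are not known exactly. Their poses are not given: they have to be found in the camera images.
- cover: Red-framed cover: a shallow box 130 x 110 x 32 mm (4 mm clear window as floor, 5 mm red walls), 0.13 to 0.25 kg. Origin: centre of the window's outer face; z points from the window to the open mouth, x along the 130 mm side. At the start the window lies on the rack's slope.
- board: Wood board 130 x 110 x 10 mm closing the red cover; its paper pad (114 x 94 x 8 mm) with fixed sweets enters the mouth with 3 mm play. 0.16 to 0.3 kg. Origin: centre of the face on the cover's rim, 32 mm from the window's outer face; z points out of the plain back, on top at the start. Stacked, the pair is 42 mm thick, unfastened: pinch both together across it.
- rack_deck: Fixed rack deck under the red tray, tilted 45 degrees. Origin: mid inner corner of slope and brass ledge, 45 mm above the counter; x points down the slope (away from the robot), z squarely out of it, y along the ledge. Slope surface z = 0, 116 mm wide, from x = 0 (ledge, 28 mm high) up to x = -75 mm.
- rack_top (a point): Middle of the upper edge of that deck's slope surface, at x = -75 mm in the deck frame. The tray lies with its 130 mm side up the slope from the ledge, so its uppermost 55 mm overhang this edge and are free underneath for a finger.
- other_cover: Green-framed cover of the second tray, same sizes, already right way up (window on top) on the other rack: leave it.
- other_board: Board of the second tray, beneath the green cover: leave it.
- tea_glass: Amber tea glass, 60 mm across, 85 mm tall, origin under its foot; leave it.
- sugar_jar: Closed glass jar with brass lid, 76 mm across, 120 mm tall, origin under its foot; leave it.
- nut_bowl: Blue bowl, 120 mm across, 50 mm tall, origin under its foot; leave it.
- tongs: Steel tongs lying on the counter, 190 mm long along x, 10 mm thick, origin under their middle; leave them.
Things that resemble listed ones, but are neither listed nor needed, are in the scene too. Of the things like the cover, leave any that is pink; of the rest the smaller one is meant.

How it is judged:
By the outcome, as a careful person would: the job done as asked, in the order asked, and still so for the second after the job is handed in, with the robot touching nothing.
It also fails if it takes over 48 s, if anything falls off the work surface, if the arm or the gripper's body presses on something with over 40 N, if the wrist force passes 120 N, or if a joint passes its speed limit or range.

### The arm

A 7-joint arm with a two-finger parallel gripper is mounted at the origin on the work surface. World frame = base frame: x ahead of the robot, y to its left, z up, the work surface at z = 0. Lengths are in m, angles in degrees, forces in N, time in s.
With the tool pointing down it reaches from about 0.425 to 0.875 m from the base axis. Payload 4.7 kg.
Tool frame: the origin (TCP) lies at the very end of the fingers, on their centre line; the grasp point (between the pads) lies env.hold_point_z behind it (env.hold_point_z is the distance from the TCP to the grasp point, in m); z points along the fingers, y is the line along which they close (so a half turn about z gives the same grasp; the last joint's range is limited). The gripper opens to 87 mm and grips with 3 to 60 N. Pads are 19 mm wide; open, the fingers measure 117 mm over their backs; the gripper's body (75 mm by 190 mm) begins 51 mm behind the grasp point.
Start: joints at [65.208, 18.392, -4.016, 83.108, 1.295, 78.541, -3.26], TCP at [0.281, -0.586, 0.223] pointing down, gripper open.
Joint ranges: [-163.93, 163.93], [-17.29, 119.83], [-79.2, 71.16], [3.27, 140.29], [-89.18, 269.18], [5.43, 117.66], [-154.24, 154.24]. Speed limits (degrees/s): [147.25, 147.25, 180, 180, 180, 180, 180].

### API

Orientations are given as [roll, pitch, yaw] about the fixed x, y, z axes, in that order (R = Rz(yaw) Ry(pitch) Rx(roll)).
In Python, from cell import env gives the robot as it stands.
- The arm moves only by the shell command python3 -m jog 'ROWS' [FORCE]. ROWS is JSON, a list of rows, each an object with "dp": the shift along the tool's x, y, z in cm, a list of three; "twist": the turn about the tool's z in degrees; "fingers": the opening, from 0 (shut) to 1 (fully open). A call has 1 to 8 rows; each row is the pose to reach, as a shift and turn from the pose commanded when the call began, along the tool's axes at that moment; what a row does not reach only later rows make up. A row lasts 1/8 s, in which the tool goes at most 62.5 mm and 10.7 degrees, less where a joint would pass 70% of its speed; a pose out of reach is approached as far as the arm can. A call with a gripper value outside its range is refused whole. The fingers move at their own pace and stop on an object; FORCE is the grip in N (left out, the last holds). Time passes only in rows, so rows that repeat a pose let the fingers close. It gives the time, the measured TCP pose, the force, the opening and the grip force at its end, in the units of the state.
- env.get_obs(): the state, without advancing time (a new reading comes with each control period).
- env.read_camera(name): name is "scene" or "side" or "wrist"; returns a dict with "pixels" (400x640x3 uint8, blue, green, red), "depth" (400x640 float32, m along the optical axis (not along the pixel's ray), 0 where there is no reading), "fx", "fy", "cx", "cy" (pixels), "rvec" (rotation vector, rad) and "tvec" (3), from world to camera coordinates, as OpenCV has them. Camera axes: x right, y down, z forward; pixel columns grow to the right and rows downward; lengths in m; the calibration is good to about 2 mm. A picture is of the moment at which its call begins.
- env.sign_off(): hands the job in; it is judged then, once.
The state is a dict: "time_s": time; "qpos": joint angles; "joint_velocities": joint speeds; "effort": joint torques, N m; "tool_pos": TCP position; "tool_rot": TCP orientation; "force": force on the tool from outside, world axes, zero at the start; "wrist_torque": the same for the moment, N m; "grip_width": finger opening in m; "grasp_force": force on a finger pad.
Only numpy, scipy, OpenCV 4.12 (cv2) and the standard library are available. Lean on these libraries where they do the work, as an engineer would, in place of code of your own. Each camera call takes 0.05 s, during which the arm holds its last target. There are 200 camera calls.

## Working session

There is one attempt and no reset: what is moved stays moved. The work goes in short steps, Python scripts to look and compute and a shell command to move; the robot and the scene stay as the last step left them, time stands still between calls to the robot, and variables do not carry over. Pictures are saved under pics/ and viewed, at most 10 in all, crops included, and the job is handed in when it is done.

```bash
ls; mkdir -p pics
cat > h.py <<'E'
import numpy as np, cv2
from cell import env
from scipy.spatial.transform import Rotation as R
def snap(n):
    c=env.read_camera(n); np.savez(f'/tmp/{n}.npz',**c); return c
def load(n): return dict(np.load(f'/tmp/{n}.npz'))
def cloud(c):
    v,u=np.mgrid[:400,:640]; z=c['depth']
    p=np.stack([(u-c['cx'])/c['fx']*z,(v-c['cy'])/c['fy']*z,z],-1)
    M=cv2.Rodrigues(np.array(c['rvec'],float))[0]
    w=(p-np.array(c['tvec']).ravel())@M
    w[z<=0]=np.nan
    return w
E
python3 - <<'E'
from h import *
o=env.get_obs(); print(o, env.hold_point_z)
a=snap('scene');b=snap('side')
cv2.imwrite('pics/scene.png',a['pixels']);cv2.imwrite('pics/side.png',b['pixels'])
E
```

```text
pics
{'time_s': 0.0, 'qpos': array([65.20814223, 18.44087312, -4.01543099, 83.17519285,  1.29610852,
       78.53899278, -3.26013883]), 'joint_velocities': array([ 0.02250315,  0.00887361,  0.01696785,  0.0055233 ,  0.09241069,
       -0.00902208, -0.07757231]), 'effort': array([-8.96834881e-04, -4.91289639e+01, -4.04193560e-01, -3.12528169e+01,
       -6.37866464e-02,  4.37572156e-02,  1.57159648e-04]), 'tool_pos': array([ 0.28056419, -0.58572547,  0.22143839]), 'tool_rot': array([-1.79890244e+02,  6.76712357e-03,  2.56016076e+01]), 'force': array([ 0.41984121,  0.02543993, -0.03598802]), 'wrist_torque': array([ 0.00513413,  0.00530509, -0.05423712]), 'grasp_force': 0.0, 'grip_width': 0.087234766005615} 0.0187
```

View pics/scene.png

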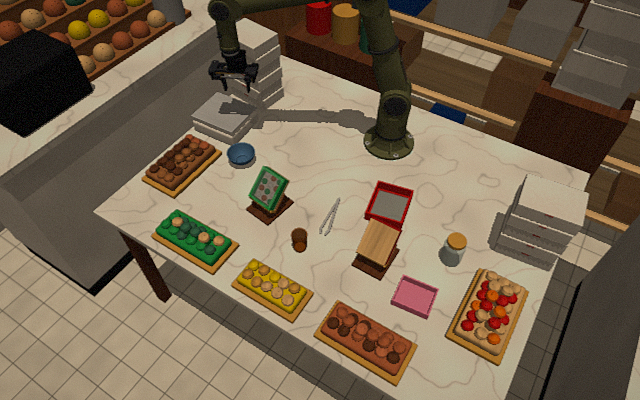

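View pics/side.png

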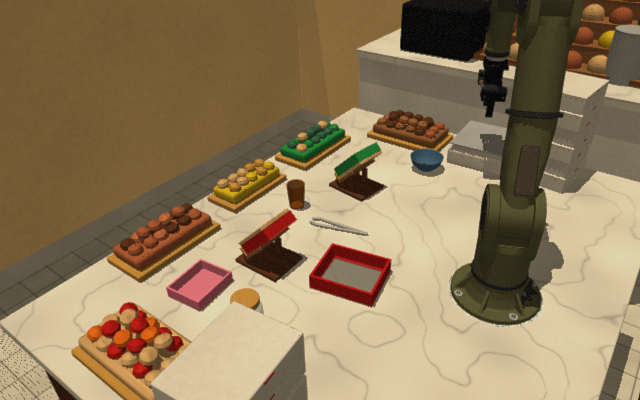

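Scene picture: the wood board over a red cover sits on a rack at (378,245). The green tray is at (268,190), glass (300,240), tongs (330,215), jar (455,248), bowl (240,155). Candidates for the cover are:
- the red frame under the board at (378,245)
- a larger, empty red box at (390,203)
- a pink box at (414,297)

The one on the rack fits: it isn't pink, it's the smaller of the two red ones, and it has the board on it. I'll confirm in one crop and measure it.

Run:
```python
from h import *
a=load('scene');b=load('side')
ca=cv2.resize(a['pixels'][170:320,330:440],None,fx=3.6,fy=3.6,interpolation=2)
cb=cv2.resize(b['pixels'][190:310,220:400],None,fx=2.2,fy=2.2,interpolation=2)
h=max(ca.shape[0],cb.shape[0]); im=np.zeros((h,ca.shape[1]+cb.shape[1],3),np.uint8)
im[:ca.shape[0],:ca.shape[1]]=ca; im[:cb.shape[0],ca.shape[1]:]=cb
cv2.imwrite('pics/crop.png',im); print(im.shape)
w=cloud(a); 
def comp(img,seed,c,tol=14):
    w=cloud(c)
    m=np.zeros((402,642),np.uint8)
    cv2.floodFill(cv2.GaussianBlur(img,(3,3),0),m,seed,0,(tol,)*3,(tol,)*3,cv2.FLOODFILL_MASK_ONLY|cv2.FLOODFILL_FIXED_RANGE|(255<<8))
    return m[1:-1,1:-1]>0
hsv=cv2.cvtColor(a['pixels'],cv2.COLOR_BGR2HSV)
print('board px hsv',hsv[240,380])
m=comp(a['pixels'],(380,240),a,40)
ys,xs=np.where(m);print('mask',m.sum(),xs.min(),xs.max(),ys.min(),ys.max())
P=w[m];P=P[np.isfinite(P).all(1)]
c=np.median(P,0);P=P[np.linalg.norm(P-c,axis=1)<.11]
for _ in range(3):
    c=P.mean(0);n=np.linalg.svd(P-c)[2][2];n*=np.sign(n[2]);d=(P-c)@n;P=P[abs(d)<.006]
print('board back plane n',n,'c',c,'resid',d.std(),len(P),'yaw deg',np.degrees(np.arctan2(n[1],n[0])),'tilt',np.degrees(np.arccos(n[2])))
yaw=np.arctan2(n[1],n[0]);ex=np.array([np.cos(yaw),np.sin(yaw),0])
ey=np.array([-ex[1],ex[0],0]);s=np.cross(ey,n)
q=np.c_[(P-c)@s,(P-c)@ey]; print('s,y extents',np.percentile(q,[.5,99.5],axis=0))
r=cv2.minAreaRect((q*1000).astype(np.float32));print(r,'centre world',c+s*r[0][0]/1000+ey*r[0][1]/1000)
for nm,cc in(('scene',a),('side',b)):
    W=cloud(cc); 
    print(nm,'table z',np.nanmedian(W[...,2][(abs(W[...,0]-.6)<.3)&(abs(W[...,1])<.4)&(abs(W[...,2])<.02)]))
for px in [(390,203),(378,240),(414,297),(375,262),(330,215),(300,240),(455,240),(268,190),(366,203),(411,186),(412,212)]:
    print(px,w[px[1],px[0]].round(3))
```

```text
(540, 792, 3)
board px hsv [ 15 148 159]
mask 1189 356 398 218 266
board back plane n [0.70411401 0.00725818 0.71004984] c [0.57074421 0.23799307 0.12050039] resid 0.0027653155225140632 1068 yaw deg 0.5905981771998189 tilt 44.76102928032237
s,y extents [[-0.06329843 -0.05441804]
 [ 0.06506025  0.05303484]]
((1.0282516479492188, -0.9314193725585938), (109.0240707397461, 129.90101623535156), 89.74129486083984) centre world [0.57148388 0.23706922 0.11977634]
scene table z 0.0013750804954844786
side table z -0.001393026836508677
(390, 203) [0.313 0.168 0.011]
(378, 240) [0.569 0.239 0.127]
(414, 297) [0.629 0.424 0.001]
(375, 262) [0.609 0.257 0.055]
(330, 215) [ 0.485 -0.003  0.003]
(300, 240) [ 0.689 -0.002  0.086]
(455, 240) [0.424 0.461 0.121]
(268, 190) [ 0.583 -0.216  0.117]
(366, 203) [ 0.352  0.083 -0.004]
(411, 186) [ 0.177  0.196 -0.002]
(412, 212) [0.298 0.258 0.   ]
```

View pics/crop.png

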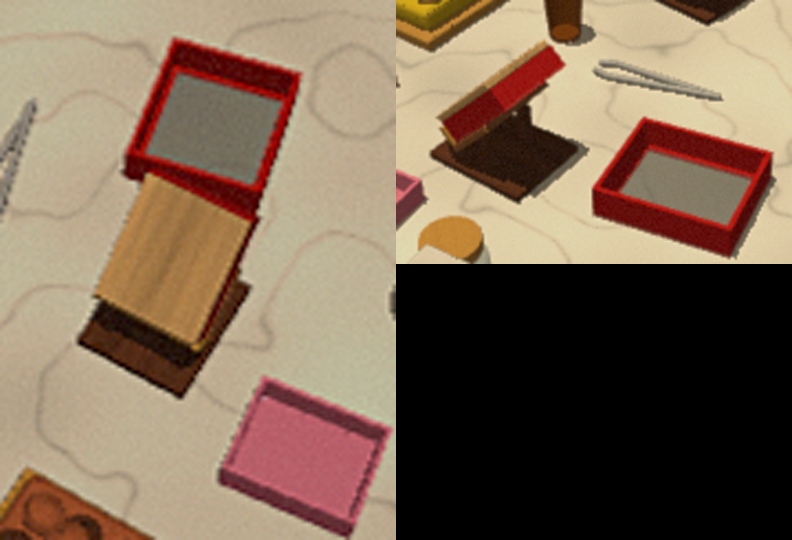

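The crop confirms it: the smaller red cover, with the wood board on its back, lies on the rack. The empty red box behind it is larger. The tool stays vertical under this interface, so my plan is:
1. Push the tray's overhanging top edge upright in the V between slope and ledge.
2. Pinch it across the thickness.
3. Yaw 180°.
4. Lay it back down.

Joint 7 only just allows a 180° yaw here, so I start near its end stop.

```bash
cat > g.py <<'E'
import sys
from h import *
# usage: g.py x y z [toolY-azimuth]; or no args: state
o=env.get_obs(); p=np.array(o['tool_pos']); r=o['tool_rot']; M=R.from_euler('xyz',r,degrees=True).as_matrix()
az=np.degrees(np.arctan2(M[1,1],M[0,1]))
print('t',round(o['time_s'],2),'p',p.round(4),'rot',np.round(r,1),'toolYaz',round(az,1),'q',np.round(o['qpos'],1),'F',np.round(o['force'],1),'w',round(o['grip_width'],4),'gf',round(o['grasp_force'],1))
if len(sys.argv)>3:
    t=np.array(list(map(float,sys.argv[1:4]))); print('dp cm',(100*M.T@(t-p)).round(1))
    if len(sys.argv)>4: print('twist',round(-((float(sys.argv[4])-az+180)%360-180),1))
E
python3 g.py .45 -.25 .32
```

```text
t 0.1 p [ 0.2806 -0.5858  0.2216] rot [-179.9    0.    25.6] toolYaz -64.4 q [65.2 18.4 -4.  83.2  1.3 78.5 -3.3] F [-0.7 -0.1 -0.3] w 0.0874 gf 0.0
dp cm [ 29.8 -23.   -9.8]
```

```bash
python3 -m jog '[{"dp":[5,-4,-3],"twist":-10,"fingers":1},{"dp":[10,-8,-5],"twist":-20,"fingers":1},{"dp":[15,-12,-7],"twist":-30,"fingers":1},{"dp":[20,-15.5,-9],"twist":-40,"fingers":1},{"dp":[25,-19,-10],"twist":-50,"fingers":1},{"dp":[30,-23,-10],"twist":-60,"fingers":1},{"dp":[30,-23,-10],"twist":-70,"fingers":1},{"dp":[30,-23,-10],"twist":-80,"fingers":1}]'; python3 g.py .51 0.05 .32
```

```text
time_s: 1.1
tool_pos: [0.4531, -0.2464, 0.3225]
tool_rot: [180.0, -0.0, 106.2]
force: [0.3, -1.4, -0.3]
grip_width: 0.0869
grasp_force: 0.0
t 1.1 p [ 0.4531 -0.2464  0.3225] rot [180.   -0.  106.2] toolYaz 16.2 q [ 49.    1.2 -23.7  91.8   0.5  87.1  41.5] F [ 0.3 -1.4 -0.3] w 0.0869 gf 0.0
dp cm [26.9 13.7  0.3]
```

```bash
python3 -m jog '[{"dp":[4,2,0],"twist":-10,"fingers":1},{"dp":[8,4,0],"twist":-20,"fingers":1},{"dp":[12,6,0],"twist":-30,"fingers":1},{"dp":[16,8,0],"twist":-40,"fingers":1},{"dp":[20,10,0],"twist":-50,"fingers":1},{"dp":[24,12,0],"twist":-60,"fingers":1},{"dp":[27,14,0],"twist":-70,"fingers":1},{"dp":[27,14,0],"twist":-80,"fingers":1}]'; python3 g.py .53 0.243 .28 180
```

```text
time_s: 2.1
tool_pos: [0.514, 0.0525, 0.3222]
tool_rot: [179.9, -0.0, -173.7]
force: [0.7, -0.8, -0.6]
grip_width: 0.0868
grasp_force: 0.0
t 2.1 p [0.514  0.0525 0.3222] rot [ 179.9   -0.  -173.7] toolYaz 96.3 q [ 31.7   2.2 -41.2  91.2   1.4  87.1  86.7] F [ 0.7 -0.8 -0.6] w 0.0868 gf 0.0
dp cm [-3.7 18.8  4.3]
twist -83.7
```

```bash
python3 -m jog '[{"dp":[0,2.5,0],"twist":-10,"fingers":1},{"dp":[-1,5,0],"twist":-20,"fingers":1},{"dp":[-1.5,7.5,0],"twist":-30,"fingers":1},{"dp":[-2,10,0],"twist":-40,"fingers":1},{"dp":[-2.5,12.5,0],"twist":-50,"fingers":1},{"dp":[-3,15,0],"twist":-60,"fingers":1},{"dp":[-3.7,17,1],"twist":-70,"fingers":1},{"dp":[-3.7,18.8,2],"twist":-80,"fingers":1}]'; python3 g.py .533 0.243 .2 180
```

```text
time_s: 3.1
tool_pos: [0.5328, 0.2399, 0.3017]
tool_rot: [180.0, -0.0, -94.1]
force: [-0.8, 0.1, 0.1]
grip_width: 0.0868
grasp_force: 0.0
t 3.1 p [0.5328 0.2399 0.3017] rot [180.   -0.  -94.1] toolYaz 175.9 q [ 18.6  15.5 -55.1  84.1  12.7  87.  139.7] F [-0.8  0.1  0.1] w 0.0868 gf 0.0
dp cm [-0.3 -0.  10.2]
twist -4.1
```

```bash
python3 -m jog '[{"dp":[-0.3,0,4],"twist":-4,"fingers":1},{"dp":[-0.3,0,8],"twist":-4,"fingers":1},{"dp":[-0.3,0,12],"twist":-4,"fingers":1},{"dp":[-0.3,0.1,15],"twist":-4,"fingers":1},{"dp":[-0.3,0.1,17],"twist":-4,"fingers":1},{"dp":[-0.3,0.1,17.5],"twist":-4,"fingers":1}]'; python3 g.py .533 0.243 .125 180
python3 - <<'E'
from h import *
a=snap('scene');b=snap('side')
ca=cv2.resize(a['pixels'][130:280,310:460],None,fx=2.6,fy=2.6,interpolation=2)
cb=cv2.resize(b['pixels'][170:320,210:360],None,fx=2.6,fy=2.6,interpolation=2)
cv2.imwrite('pics/p4.png',np.hstack([ca,cb]))
E
```

```text
time_s: 3.85
tool_pos: [0.5314, 0.2419, 0.1263]
tool_rot: [179.9, -0.0, -90.4]
force: [-0.3, -0.4, -0.5]
grip_width: 0.0872
grasp_force: 0.0
t 3.85 p [0.5314 0.2419 0.1263] rot [179.9  -0.  -90.4] toolYaz 179.6 q [ 16.5  22.4 -53.   98.2  19.   69.1 138.3] F [-0.3 -0.4 -0.5] w 0.0872 gf 0.0
dp cm [-0.1 -0.2  0.1]
twist -0.4
```

View pics/p4.png

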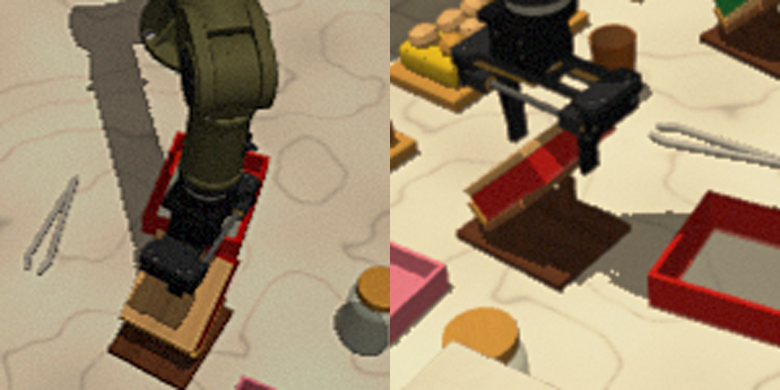

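The side view shows one finger behind the upper edge at (588,150) and the other clear above the board's back at (512,110). I'll push the top edge away from the robot.

```bash
python3 -m jog '[{"dp":[0,-0.5,0],"twist":0,"fingers":1},{"dp":[0,-1,0],"twist":0,"fingers":1},{"dp":[0,-1.4,0],"twist":0,"fingers":1},{"dp":[0,-1.8,0],"twist":0,"fingers":1},{"dp":[0,-2.2,0],"twist":0,"fingers":1},{"dp":[0,-2.6,0],"twist":0,"fingers":1},{"dp":[0,-3,0],"twist":0,"fingers":1},{"dp":[0,-3,0],"twist":0,"fingers":1}]' 20; python3 g.py;  python3 - <<'E'
from h import *
b=snap('side')
cv2.imwrite('pics/p5.png',cv2.resize(b['pixels'][170:300,210:360],None,fx=3,fy=3,interpolation=2))
E
```

```text
time_s: 4.95
tool_pos: [0.5408, 0.2433, 0.1269]
tool_rot: [177.6, -0.7, -89.9]
force: [-48.9, -10.0, 33.7]
grip_width: 0.0869
grasp_force: 24.7
t 4.95 p [0.5408 0.2433 0.1269] rot [177.6  -0.7 -89.9] toolYaz -179.9 q [ 14.7  25.4 -52.   94.7  20.   72.5 138.6] F [-48.9 -10.   33.7] w 0.0869 gf 24.7
```

View pics/p5.png

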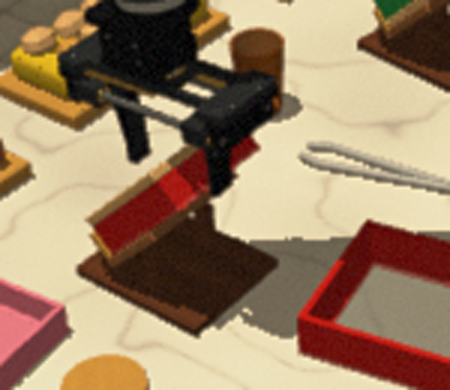

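The push jammed. The contact friction points down the slope, so the force goes into the ledge. I'll back off and follow the corner's own arc, up and forward together, so that friction lifts it.

```bash
python3 -m jog '[{"dp":[0,2.2,0],"twist":0,"fingers":1},{"dp":[0,1.9,-0.4],"twist":0,"fingers":1},{"dp":[0,1.5,-0.8],"twist":0,"fingers":1},{"dp":[0,1.1,-1.3],"twist":0,"fingers":1},{"dp":[0,0.7,-1.8],"twist":0,"fingers":1},{"dp":[0,0.3,-2.2],"twist":0,"fingers":1},{"dp":[0,-0.1,-2.6],"twist":0,"fingers":1},{"dp":[0,-0.1,-2.6],"twist":0,"fingers":1}]'; python3 g.py;  python3 - <<'E'
from h import *
b=snap('side')
cv2.imwrite('pics/p6.png',cv2.resize(b['pixels'][170:300,210:360],None,fx=3,fy=3,interpolation=2))
E
```

```text
time_s: 6.0
tool_pos: [0.564, 0.2427, 0.1547]
tool_rot: [-180.0, 0.1, -90.4]
force: [-3.9, 0.3, 3.5]
grip_width: 0.087
grasp_force: 1.9
t 6.0 p [0.564  0.2427 0.1547] rot [-1.80e+02  1.00e-01 -9.04e+01] toolYaz 179.6 q [ 15.4  24.5 -52.2  92.2  20.   73.1 139.4] F [-3.9  0.3  3.5] w 0.087 gf 1.9
```

View pics/p6.png

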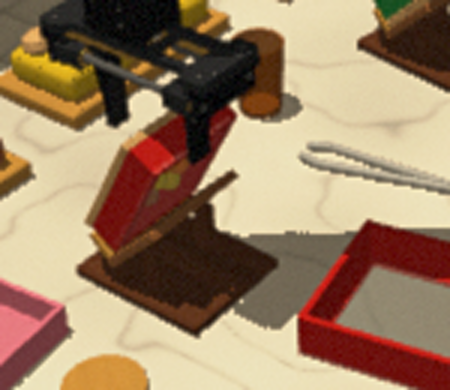

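Now about 60°, leaning on the near finger. I'll push it to about 70°, then narrow the gap and go deeper.

```bash
python3 -m jog '[{"dp":[0,-0.5,0],"twist":0,"fingers":1},{"dp":[0,-1.0,0],"twist":0,"fingers":1},{"dp":[0,-1.5,0],"twist":0,"fingers":1},{"dp":[0,-1.2,0.3],"twist":0,"fingers":0.85},{"dp":[0,-0.9,0.6],"twist":0,"fingers":0.78},{"dp":[0,-0.7,0.8],"twist":0,"fingers":0.74},{"dp":[0,-0.7,0.8],"twist":0,"fingers":0.74}]' 20; python3 g.py;  python3 - <<'E'
from h import *
b=snap('side')
cv2.imwrite('pics/p7.png',cv2.resize(b['pixels'][170:300,210:360],None,fx=3,fy=3,interpolation=2))
E
```

```text
time_s: 6.92
tool_pos: [0.5692, 0.2422, 0.1456]
tool_rot: [180.0, -0.0, -90.4]
force: [-1.7, -0.7, 2.7]
grip_width: 0.0654
grasp_force: 1.3
t 6.92 p [0.5692 0.2422 0.1456] rot [180.   -0.  -90.4] toolYaz 179.6 q [ 14.8  25.6 -51.7  92.   20.8  72.6 139.2] F [-1.7 -0.7  2.7] w 0.0654 gf 1.3
```

View pics/p7.png

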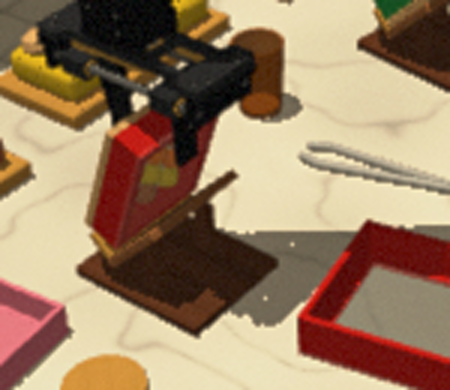

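```bash
python3 -m jog '[{"dp":[0,-0.6,0],"twist":0,"fingers":0.68},{"dp":[0,-1.1,0],"twist":0,"fingers":0.62},{"dp":[0,-1.5,0],"twist":0,"fingers":0.57},{"dp":[0,-1.8,0],"twist":0,"fingers":0.52},{"dp":[0,-1.9,0],"twist":0,"fingers":0.4},{"dp":[0,-1.9,0],"twist":0,"fingers":0.3},{"dp":[0,-1.9,0],"twist":0,"fingers":0.3}]' 40; python3 g.py;  python3 - <<'E'
from h import *
b=snap('side')
cv2.imwrite('pics/p8.png',cv2.resize(b['pixels'][170:300,210:360],None,fx=3,fy=3,interpolation=2))
E
```

```text
time_s: 7.85
tool_pos: [0.5905, 0.2418, 0.1465]
tool_rot: [-179.8, 0.0, -90.4]
force: [4.6, -0.3, 3.3]
grip_width: 0.0443
grasp_force: 39.2
t 7.85 p [0.5905 0.2418 0.1465] rot [-179.8    0.   -90.4] toolYaz 179.6 q [ 13.8  27.6 -50.8  89.3  22.1  73.4 139.4] F [ 4.6 -0.3  3.3] w 0.0443 gf 39.2
```

View pics/p8.png

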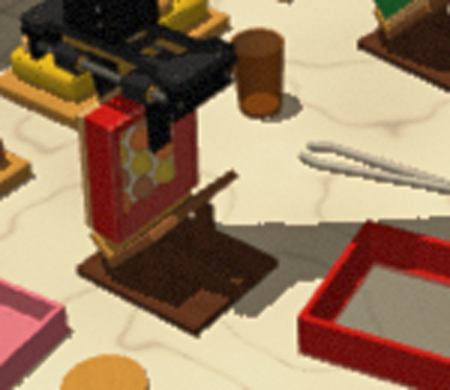

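Upright and pinched. I'll raise the grip, lift, then turn.

```bash
python3 -m jog '[{"dp":[0,0,0],"twist":0,"fingers":0.3},{"dp":[0,0,-0.5],"twist":0,"fingers":0.3},{"dp":[0,0,-1.5],"twist":0,"fingers":0.3},{"dp":[0,0,-3],"twist":0,"fingers":0.3},{"dp":[0,0,-5],"twist":0,"fingers":0.3},{"dp":[0,0,-7],"twist":0,"fingers":0.3},{"dp":[0,0,-9],"twist":0,"fingers":0.3},{"dp":[0,0,-10],"twist":0,"fingers":0.3}]' 55; python3 g.py
```

```text
time_s: 8.9
tool_pos: [0.5894, 0.2424, 0.2477]
tool_rot: [-179.9, 0.0, -90.4]
force: [0.2, -0.9, -3.1]
grip_width: 0.0416
grasp_force: 55.0
t 8.9 p [0.5894 0.2424 0.2477] rot [-179.9    0.   -90.4] toolYaz 179.6 q [ 14.4  23.9 -52.6  81.7  19.   83.5 141.7] F [ 0.2 -0.9 -3.1] w 0.0416 gf 55.0
```

```bash
python3 -m jog '[{"dp":[0,0,0],"twist":4,"fingers":0.3},{"dp":[0,0,0],"twist":12,"fingers":0.3},{"dp":[0,0,0],"twist":21,"fingers":0.3},{"dp":[0,0,0],"twist":30,"fingers":0.3},{"dp":[0,0,0],"twist":39,"fingers":0.3},{"dp":[0,0,0],"twist":48,"fingers":0.3},{"dp":[0,0,0],"twist":57,"fingers":0.3},{"dp":[0,0,0],"twist":66,"fingers":0.3}]'; python3 g.py
```

```text
time_s: 9.9
tool_pos: [0.5887, 0.2419, 0.2455]
tool_rot: [180.0, -0.0, -156.7]
force: [0.1, 0.6, -3.5]
grip_width: 0.0418
grasp_force: 55.0
t 9.9 p [0.5887 0.2419 0.2455] rot [ 180.    -0.  -156.7] toolYaz 113.3 q [  6.9  20.8 -41.2  82.1  13.7  82.2  79. ] F [ 0.1  0.6 -3.5] w 0.0418 gf 55.0
```

```bash
python3 -m jog '[{"dp":[0,0,0],"twist":8,"fingers":0.3},{"dp":[0,0,0],"twist":17,"fingers":0.3},{"dp":[0,0,0],"twist":26,"fingers":0.3},{"dp":[0,0,0],"twist":35,"fingers":0.3},{"dp":[0,0,0],"twist":44,"fingers":0.3},{"dp":[0,0,0],"twist":53,"fingers":0.3},{"dp":[0,0,0],"twist":62,"fingers":0.3},{"dp":[0,0,0],"twist":70,"fingers":0.3}]'; python3 g.py .585 .24 .24 0.6
```

```text
time_s: 10.9
tool_pos: [0.5886, 0.242, 0.2454]
tool_rot: [-180.0, -0.0, 133.4]
force: [0.5, -0.4, -3.5]
grip_width: 0.0415
grasp_force: 55.0
t 10.9 p [0.5886 0.242  0.2454] rot [-180.    -0.   133.4] toolYaz 43.4 q [ -0.7  18.8 -30.7  82.4   9.6  81.5  11.8] F [ 0.5 -0.4 -3.5] w 0.0415 gf 55.0
dp cm [ 0.1 -0.4  0.5]
twist 42.8
```

```bash
python3 -m jog '[{"dp":[0,0,0],"twist":9,"fingers":0.3},{"dp":[0,0,0],"twist":18,"fingers":0.3},{"dp":[0,0,0],"twist":27,"fingers":0.3},{"dp":[0,0,0],"twist":35,"fingers":0.3},{"dp":[0,0,0],"twist":41,"fingers":0.3},{"dp":[0,0,0],"twist":43,"fingers":0.3},{"dp":[0,0,0],"twist":43,"fingers":0.3}]'; python3 g.py
python3 - <<'E'
from h import *
# measure held tray: red/wood points near TCP in both cameras
for n in('scene','side'):
    a=snap(n); w=cloud(a); hsv=cv2.cvtColor(a['pixels'],cv2.COLOR_BGR2HSV)
    near=(abs(w[...,0]-.588)<.1)&(abs(w[...,1]-.24)<.12)&(w[...,2]>.11)&(w[...,2]<.32)
    H,S,V=hsv[...,0],hsv[...,1],hsv[...,2]
    red=near&((H<5)|(H>174))&(S>140); wood=near&(H>9)&(H<22)&(S>80)
    for nm,m in(('red',red),('wood',wood)):
        P=w[m]
        if len(P)<30: print(n,nm,len(P)); continue
        print(n,nm,len(P),'min',np.percentile(P,2,axis=0).round(4),'max',np.percentile(P,98,axis=0).round(4))
    # wrist view check of window/board planes: x of vertical faces
E
```

```text
time_s: 11.78
tool_pos: [0.5888, 0.242, 0.2454]
tool_rot: [-180.0, 0.0, 90.7]
force: [-0.3, 0.2, -4.4]
grip_width: 0.0417
grasp_force: 55.0
t 11.78 p [0.5888 0.242  0.2454] rot [-180.     0.    90.7] toolYaz 0.7 q [ -5.1  18.  -24.9  82.6   7.5  81.2 -29.4] F [-0.3  0.2 -4.4] w 0.0417 gf 55.0
scene red 393 min [0.578  0.1962 0.1636] max [0.6118 0.299  0.2954]
scene wood 173 min [0.5674 0.194  0.2016] max [0.6127 0.2978 0.2995]
side red 449 min [0.5776 0.248  0.1668] max [0.6092 0.3045 0.2909]
side wood 1252 min [0.5592 0.1955 0.1652] max [0.5784 0.3024 0.2941]
```

Run:
```python
from h import *
O=np.array([.588,.237,.045]);c=2**-.5
for n in('scene','side'):
    w=cloud(load(n)); d=w-O
    x=(d[...,0]-d[...,2])*c; z=(d[...,0]+d[...,2])*c
    m=(abs(z)<.008)&(x>-.085)&(x<-.01)&(abs(d[...,1])<.08)
    P=w[m]; print(n,m.sum())
    if m.sum()<40: continue
    X,Y,Z=x[m],d[...,1][m],z[m]
    for _ in range(3):
        A=np.c_[X,Y,np.ones(len(X))];s=np.linalg.lstsq(A,Z,rcond=None)[0];r=Z-A@s;k=abs(r)<.003;X,Y,Z=X[k],Y[k],Z[k]
    print('plane z=ax+by+c',s.round(4),'yaw est',np.degrees(-s[1]/c).round(2),len(X),'x',np.percentile(X,[1,99]).round(4),'y',np.percentile(Y,[1,99]).round(4))
    for lo in np.arange(-.08,-.01,.015):
        k=(X>=lo)&(X<lo+.015); 
        if k.sum()>8: print(round(lo,3),k.sum(),'y',Y[k].min().round(4),Y[k].max().round(4))
    # base plate points
    b=(w[...,2]>.008)&(w[...,2]<.03)&(abs(d[...,0])<.15)&(abs(d[...,1])<.1)
    if b.sum()>50: print('base',cv2.minAreaRect((w[b][:,:2]*1000).astype(np.float32)),np.percentile(w[b],[1,99],axis=0).round(3))
```

```text
scene 351
plane z=ax+by+c [ 0.0121 -0.0013 -0.0003] yaw est 0.11 185 x [-0.0731 -0.0102] y [-0.058   0.0561]
-0.05 64 y -0.0579 0.0547
-0.035 66 y -0.0588 0.0558
-0.02 42 y -0.0593 0.0561
base ((588.1666259765625, 243.13548278808594), (182.56346130371094, 299.7196960449219), 89.73247528076172) [[0.475 0.177 0.008]
 [0.714 0.323 0.024]]
side 155
plane z=ax+by+c [ 0.0579 -0.0161  0.0001] yaw est 1.3 129 x [-0.0779 -0.0128] y [-0.0501  0.0627]
-0.08 83 y -0.0549 0.064
-0.065 12 y -0.0435 0.0627
-0.05 13 y -0.0421 0.0605
-0.035 13 y -0.0282 0.0617
base ((560.5079345703125, 241.5713348388672), (120.7801742553711, 153.97657775878906), 89.8213882446289) [[0.488 0.184 0.008]
 [0.631 0.3   0.027]]
```

```bash
python3 -m jog '[{"dp":[-0.5,-0.2,1],"twist":0,"fingers":0.3},{"dp":[-1.0,-0.5,2.5],"twist":0,"fingers":0.3},{"dp":[-1.0,-0.5,4],"twist":0,"fingers":0.3},{"dp":[-1.0,-0.5,5.5],"twist":0,"fingers":0.3},{"dp":[-1.0,-0.5,7],"twist":0,"fingers":0.3},{"dp":[-1.0,-0.5,8.2],"twist":0,"fingers":0.3},{"dp":[-1.0,-0.5,8.8],"twist":0,"fingers":0.3},{"dp":[-1.0,-0.5,8.8],"twist":0,"fingers":0.3}]'; python3 g.py
```

```text
time_s: 12.88
tool_pos: [0.5839, 0.2319, 0.1571]
tool_rot: [-180.0, 0.0, 90.6]
force: [0.2, -0.2, -3.8]
grip_width: 0.0416
grasp_force: 55.0
t 12.88 p [0.5839 0.2319 0.1571] rot [-180.     0.    90.6] toolYaz 0.6 q [ -4.4  19.7 -24.4  90.6   8.4  71.6 -29.6] F [ 0.2 -0.2 -3.8] w 0.0416 gf 55.0
```

```bash
python3 -m jog '[{"dp":[0,0,0.2],"twist":0,"fingers":0.3},{"dp":[0,0,0.4],"twist":0,"fingers":0.3},{"dp":[0,0,0.6],"twist":0,"fingers":0.3},{"dp":[0,0,0.6],"twist":0,"fingers":0.3}]'; python3 g.py
```

```text
time_s: 13.38
tool_pos: [0.5846, 0.2319, 0.1519]
tool_rot: [179.9, -0.0, 90.6]
force: [0.7, 0.4, -2.8]
grip_width: 0.0416
grasp_force: 55.0
t 13.38 p [0.5846 0.2319 0.1519] rot [179.9  -0.   90.6] toolYaz 0.6 q [ -4.4  19.9 -24.3  90.9   8.6  70.9 -29.7] F [ 0.7  0.4 -2.8] w 0.0416 gf 55.0
```

```bash
python3 -m jog '[{"dp":[0,0,0.2],"twist":0,"fingers":0.3},{"dp":[0,0,0.4],"twist":0,"fingers":0.3},{"dp":[0,0,0.4],"twist":0,"fingers":0.3}]'; python3 g.py
```

```text
time_s: 13.75
tool_pos: [0.5863, 0.2321, 0.1494]
tool_rot: [179.7, -0.1, 90.5]
force: [2.5, -0.0, 5.0]
grip_width: 0.0417
grasp_force: 55.0
t 13.75 p [0.5863 0.2321 0.1494] rot [ 1.797e+02 -1.000e-01  9.050e+01] toolYaz 0.5 q [ -4.5  20.1 -24.3  91.1   8.7  70.4 -29.8] F [ 2.5 -0.   5. ] w 0.0417 gf 55.0
```

In contact with slope and ledge. Now I'll open slowly while drifting toward the robot, so the tray leans back onto the near finger.

```bash
python3 -m jog '[{"dp":[0,0,0],"twist":0,"fingers":0.53},{"dp":[0,-0.4,0],"twist":0,"fingers":0.57},{"dp":[0,-0.8,0],"twist":0,"fingers":0.61},{"dp":[0,-1.2,0],"twist":0,"fingers":0.65},{"dp":[0,-1.6,0],"twist":0,"fingers":0.68},{"dp":[0,-2.0,0],"twist":0,"fingers":0.70},{"dp":[0,-2.3,0],"twist":0,"fingers":0.70},{"dp":[0,-2.3,0],"twist":0,"fingers":0.70}]' 15; python3 g.py;  python3 - <<'E'
from h import *
a=snap('scene');b=snap('side')
ca=cv2.resize(a['pixels'][170:290,320:440],None,fx=3.3,fy=3.3,interpolation=2)
cb=cv2.resize(b['pixels'][180:300,220:340],None,fx=3.3,fy=3.3,interpolation=2)
cv2.imwrite('pics/p9.png',np.hstack([ca,cb]))
E
```

```text
time_s: 14.75
tool_pos: [0.5603, 0.2316, 0.1472]
tool_rot: [-179.9, 0.0, 90.6]
force: [-0.7, -0.7, 1.0]
grip_width: 0.0608
grasp_force: 0.5
t 14.75 p [0.5603 0.2316 0.1472] rot [-179.9    0.    90.6] toolYaz 0.6 q [ -4.3  17.6 -24.8  94.4   7.8  69.8 -30.2] F [-0.7 -0.7  1. ] w 0.0608 gf 0.5
```

View pics/p9.png

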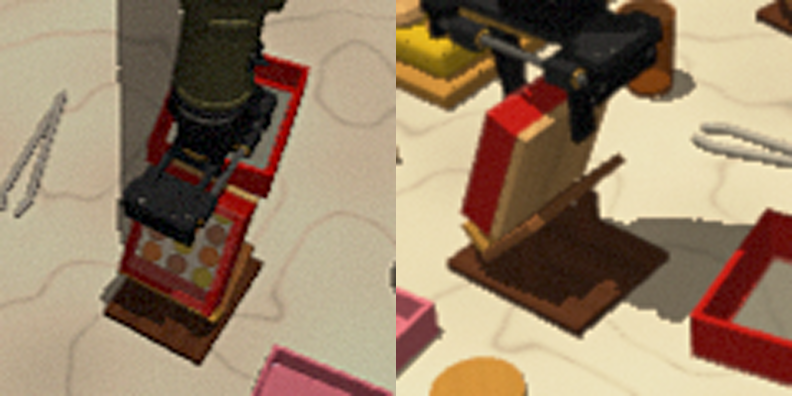

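Window faces outward at (185,255) in the left view, and the pair is together at about 68° leaning on the near finger. I'll keep lowering it.

```bash
python3 -m jog '[{"dp":[0,-0.4,0.1],"twist":0,"fingers":0.73},{"dp":[0,-0.9,0.3],"twist":0,"fingers":0.76},{"dp":[0,-1.3,0.6],"twist":0,"fingers":0.78},{"dp":[0,-1.7,0.9],"twist":0,"fingers":0.80},{"dp":[0,-2.1,1.2],"twist":0,"fingers":0.83},{"dp":[0,-2.5,1.5],"twist":0,"fingers":0.86},{"dp":[0,-2.8,1.7],"twist":0,"fingers":0.9},{"dp":[0,-2.9,1.7],"twist":0,"fingers":1}]'; python3 g.py
python3 - <<'E'
from h import *
O=np.array([.588,.237,.045]);c=2**-.5
for n in('scene','side'):
    a=snap(n);w=cloud(a);d=w-O;hsv=cv2.cvtColor(a['pixels'],cv2.COLOR_BGR2HSV);H,S=hsv[...,0],hsv[...,1]
    q=np.stack([(d[...,0]-d[...,2])*c,d[...,1],(d[...,0]+d[...,2])*c],-1)
    near=(abs(q[...,0]+.065)<.09)&(abs(q[...,1])<.075)&(q[...,2]>-.01)&(q[...,2]<.1)
    for nm,m in(('red',near&((H<5)|(H>174))&(S>140)),('wood',near&(H>9)&(H<22)&(S>80))):
        P=q[m]; print(n,nm,len(P),np.percentile(P,[2,98],axis=0).round(4).tolist() if len(P)>9 else '')
E
```

```text
time_s: 15.85
tool_pos: [0.5321, 0.2313, 0.1305]
tool_rot: [180.0, 0.0, 90.6]
force: [-0.1, 0.3, 0.8]
grip_width: 0.0818
grasp_force: 0.0
t 15.85 p [0.5321 0.2313 0.1305] rot [180.    0.   90.6] toolYaz 0.6 q [ -4.2  15.3 -25.4  99.3   7.1  67.  -31. ] F [-0.1  0.3  0.8] w 0.0818 gf 0.0
scene red 342 [[-0.1324, -0.0537, 0.0114], [-0.003, 0.0525, 0.0485]]
scene wood 351 [[-0.1344, -0.0516, -0.0052], [0.0203, 0.0563, 0.0483]]
side red 525 [[-0.1321, -0.0102, 0.0114], [-0.0091, 0.0582, 0.0388]]
side wood 393 [[-0.1344, -0.0432, -0.0095], [0.0067, 0.063, 0.0408]]
```

```bash
python3 -m jog '[{"dp":[0,-0.3,0],"twist":0,"fingers":1},{"dp":[0,-0.3,-1],"twist":0,"fingers":1},{"dp":[0,-0.3,-4],"twist":0,"fingers":1},{"dp":[0,-1,-8],"twist":0,"fingers":1},{"dp":[0,-4,-13],"twist":0,"fingers":1},{"dp":[0,-8,-17],"twist":0,"fingers":1},{"dp":[0,-8,-18],"twist":0,"fingers":1},{"dp":[0,-8,-18],"twist":0,"fingers":1}]'; python3 g.py
python3 - <<'E'
from h import *
O=np.array([.588,.237,.045]);c=2**-.5
ims=[]
for n,(r0,c0) in(('scene',(180,320)),('side',(185,220))):
    a=snap(n);w=cloud(a);d=w-O;hsv=cv2.cvtColor(a['pixels'],cv2.COLOR_BGR2HSV);H,S=hsv[...,0],hsv[...,1]
    ims.append(cv2.resize(a['pixels'][r0:r0+110,c0:c0+110],None,fx=3.6,fy=3.6,interpolation=2))
    q=np.stack([(d[...,0]-d[...,2])*c,d[...,1],(d[...,0]+d[...,2])*c],-1)
    near=(abs(q[...,0]+.065)<.09)&(abs(q[...,1])<.075)&(q[...,2]>-.01)&(q[...,2]<.1)
    for nm,m in(('red',near&((H<5)|(H>174))&(S>140)),('wood',near&(H>9)&(H<22)&(S>80))):
        P=q[m]; print(n,nm,len(P),np.percentile(P,[2,98],axis=0).round(4).tolist() if len(P)>9 else '')
    if n=='scene':
        m=(q[...,2]>.033)&(q[...,2]<.06)&(abs(q[...,0]+.065)<.075)&(abs(q[...,1])<.065); P=q[m]
        for _ in range(3):
            A=np.c_[P[:,:2],np.ones(len(P))];s=np.linalg.lstsq(A,P[:,2],rcond=None)[0];P=P[abs(P[:,2]-A@s)<.004]
        print('top plane',s.round(4),len(P)); print(cv2.minAreaRect((P[:,:2]*1000).astype(np.float32)))
cv2.imwrite('pics/p10.png',np.hstack(ims))
E
```

```text
time_s: 16.95
tool_pos: [0.4529, 0.2304, 0.3115]
tool_rot: [179.8, -0.0, 90.6]
force: [0.6, -0.8, -0.8]
grip_width: 0.0868
grasp_force: 0.0
t 16.95 p [0.4529 0.2304 0.3115] rot [179.8  -0.   90.6] toolYaz 0.6 q [ -3.    0.3 -26.9  93.9   0.2  85.7 -29.3] F [ 0.6 -0.8 -0.8] w 0.0868 gf 0.0
scene red 426 [[-0.1323, -0.055, 0.0142], [-0.0033, 0.0526, 0.0484]]
scene wood 449 [[-0.1343, -0.0559, -0.0037], [0.0185, 0.0565, 0.0477]]
top plane [-0.0057  0.0003  0.041 ] 855
((-66.98779296875, -2.722991943359375), (110.70970916748047, 131.64964294433594), 89.53155517578125)
side red 655 [[-0.1321, -0.0486, 0.0112], [-0.008, 0.0578, 0.039]]
side wood 439 [[-0.134, -0.0516, -0.0096], [0.0064, 0.062, 0.0272]]
```

View pics/p10.png

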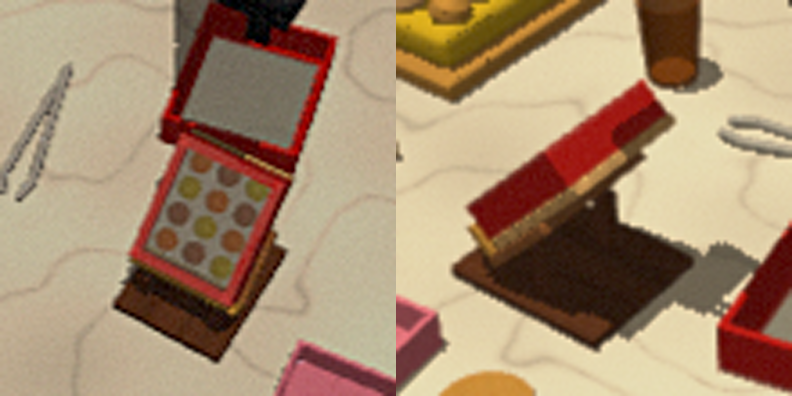

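The window is on top with the sweets visible through it, and the pair is flat (plane tilt under 0.5°). It sits roughly 2–3 mm up-slope of where it started. I'll close the fingers and press gently on its upper end face to seat it against the ledge.

```bash
python3 -m jog '[{"dp":[0.3,1.5,2],"twist":0,"fingers":0.4},{"dp":[0.5,3,5],"twist":0,"fingers":0},{"dp":[0.5,3.5,8],"twist":0,"fingers":0},{"dp":[0.5,3.5,11],"twist":0,"fingers":0},{"dp":[0.5,3.5,13.5],"twist":0,"fingers":0},{"dp":[0.5,3.5,15],"twist":0,"fingers":0},{"dp":[0.5,3.5,15.2],"twist":0,"fingers":0},{"dp":[0.5,3.5,15.2],"twist":0,"fingers":0}]' 10; python3 g.py
```

```text
time_s: 18.05
tool_pos: [0.4874, 0.236, 0.1589]
tool_rot: [180.0, -0.0, 90.6]
force: [0.1, -1.0, 1.0]
grip_width: 0.0154
grasp_force: 0.0
t 18.05 p [0.4874 0.236  0.1589] rot [180.   -0.   90.6] toolYaz 0.6 q [ -3.9   9.3 -27.1 102.7   4.5  69.1 -31.6] F [ 0.1 -1.   1. ] w 0.0154 gf 0.0
```

```bash
python3 -m jog '[{"dp":[0,0,0.3],"twist":0,"fingers":0},{"dp":[0,0,0.6],"twist":0,"fingers":0},{"dp":[0,0,0.9],"twist":0,"fingers":0},{"dp":[0,0,1.2],"twist":0,"fingers":0},{"dp":[0,0,1.2],"twist":0,"fingers":0}]'; python3 g.py
```

```text
time_s: 18.68
tool_pos: [0.4868, 0.2357, 0.1462]
tool_rot: [-180.0, 0.0, 90.6]
force: [-0.0, -0.0, -0.2]
grip_width: 0.0006
grasp_force: 0.0
t 18.68 p [0.4868 0.2357 0.1462] rot [-180.     0.    90.6] toolYaz 0.6 q [ -4.    9.9 -27.  103.6   4.8  67.7 -31.9] F [-0.  -0.  -0.2] w 0.0006 gf 0.0
```

```bash
python3 -m jog '[{"dp":[0,0,0.2],"twist":0,"fingers":0},{"dp":[0,0,0.4],"twist":0,"fingers":0},{"dp":[0,0,0.4],"twist":0,"fingers":0}]'; python3 g.py
```

```text
time_s: 19.05
tool_pos: [0.4869, 0.2358, 0.1423]
tool_rot: [-180.0, 0.0, 90.6]
force: [-0.1, -0.3, -0.4]
grip_width: 0.0006
grasp_force: 0.0
t 19.05 p [0.4869 0.2358 0.1423] rot [-180.     0.    90.6] toolYaz 0.6 q [ -4.   10.1 -27.  103.8   4.9  67.3 -32. ] F [-0.1 -0.3 -0.4] w 0.0006 gf 0.0
```

```bash
python3 -m jog '[{"dp":[0,0,-1.4],"twist":0,"fingers":0},{"dp":[0,0.8,-1.4],"twist":0,"fingers":0},{"dp":[0,0.8,-1.1],"twist":0,"fingers":0},{"dp":[0,0.8,-0.8],"twist":0,"fingers":0},{"dp":[0,0.8,-0.5],"twist":0,"fingers":0},{"dp":[0,0.8,-0.3],"twist":0,"fingers":0},{"dp":[0,0.8,-0.3],"twist":0,"fingers":0}]'; python3 g.py
```

```text
time_s: 19.92
tool_pos: [0.495, 0.236, 0.1456]
tool_rot: [180.0, 0.0, 90.6]
force: [-0.1, -0.4, 0.5]
grip_width: 0.0003
grasp_force: 0.4
t 19.93 p [0.495  0.236  0.1456] rot [180.    0.   90.6] toolYaz 0.6 q [ -4.   10.8 -26.9 102.6   5.3  67.8 -31.8] F [-0.1 -0.4  0.5] w 0.0003 gf 0.4
```

```bash
python3 -m jog '[{"dp":[0,0,0.2],"twist":0,"fingers":0},{"dp":[0,0,0.4],"twist":0,"fingers":0},{"dp":[0,0,0.6],"twist":0,"fingers":0},{"dp":[0,0,0.6],"twist":0,"fingers":0}]'; python3 g.py
```

```text
time_s: 20.42
tool_pos: [0.4954, 0.2362, 0.1446]
tool_rot: [179.9, 0.1, 90.6]
force: [-10.6, -5.1, 28.4]
grip_width: 0.0006
grasp_force: 14.8
t 20.43 p [0.4954 0.2362 0.1446] rot [1.799e+02 1.000e-01 9.060e+01] toolYaz 0.6 q [ -4.1  10.8 -26.9 102.7   5.4  67.6 -32. ] F [-10.6  -5.1  28.4] w 0.0006 gf 14.8
```

Firm contact with 28 N and barely any give, so the tray is seated against the ledge. I'll retreat and check the numbers.

```bash
python3 -m jog '[{"dp":[0,-0.2,-1.5],"twist":0,"fingers":0},{"dp":[0,-1,-5],"twist":0,"fingers":0},{"dp":[0,-2,-9],"twist":0,"fingers":0},{"dp":[0,-4,-14],"twist":0,"fingers":0},{"dp":[0,-5,-17],"twist":0,"fingers":0},{"dp":[0,-5,-17],"twist":0,"fingers":0}]'; python3 g.py
python3 - <<'E'
from h import *
O=np.array([.588,.237,.045]);c=2**-.5
for n in('scene','side'):
    a=snap(n);w=cloud(a);d=w-O;hsv=cv2.cvtColor(a['pixels'],cv2.COLOR_BGR2HSV);H,S=hsv[...,0],hsv[...,1]
    q=np.stack([(d[...,0]-d[...,2])*c,d[...,1],(d[...,0]+d[...,2])*c],-1)
    near=(abs(q[...,0]+.065)<.09)&(abs(q[...,1])<.075)&(q[...,2]>-.01)&(q[...,2]<.1)
    for nm,m in(('red',near&((H<5)|(H>174))&(S>140)),('wood',near&(H>9)&(H<22)&(S>80))):
        print(n,nm,np.percentile(q[m],[1,99],axis=0).round(4).tolist())
    if n=='scene':
        m=(q[...,2]>.033)&(q[...,2]<.06)&(abs(q[...,0]+.065)<.075)&(abs(q[...,1])<.065); P=q[m]
        for _ in range(3):
            A=np.c_[P[:,:2],np.ones(len(P))];s=np.linalg.lstsq(A,P[:,2],rcond=None)[0];P=P[abs(P[:,2]-A@s)<.004]
        print('top plane',s.round(4),cv2.minAreaRect((P[:,:2]*1000).astype(np.float32)))
E
```

```text
time_s: 21.18
tool_pos: [0.4455, 0.2365, 0.3123]
tool_rot: [179.7, -0.1, 90.7]
force: [0.4, -0.3, -1.5]
grip_width: 0.0001
grasp_force: 0.0
t 21.18 p [0.4455 0.2365 0.3123] rot [ 1.797e+02 -1.000e-01  9.070e+01] toolYaz 0.7 q [ -3.1  -0.4 -27.6  94.4  -0.1  85.6 -30. ] F [ 0.4 -0.3 -1.5] w 0.0001 gf 0.0
scene red [[-0.1328, -0.056, 0.0098], [-0.0031, 0.0527, 0.0497]]
scene wood [[-0.1344, -0.0572, -0.0064], [0.021, 0.0572, 0.0493]]
top plane [ 0.0057 -0.0019  0.0415] ((-67.2972640991211, -2.9126739501953125), (111.93415832519531, 131.35667419433594), 89.56668090820312)
side red [[-0.1328, -0.0503, 0.0106], [-0.0064, 0.0588, 0.0395]]
side wood [[-0.134, -0.0508, -0.0097], [0.0089, 0.0631, 0.0409]]
```

```bash
python3 -c "
from cell import env
print(env.sign_off())"
```

```text
the job is handed in; nothing more can be done
None
```

I turned the red tray over as one piece and handed it in at about 21 s: the window is on top facing the customers, and the pair lies flat and square on its rack against the ledge; I touched nothing else.

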